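# Dispense one proof weight and slide it onto the bare corner

## Task

Press the dispenser's black plunger all the way down once and let it come back up, so that a single aluminium disc weight comes out onto the bench. Then push that disc along the bench with the fingertips, without pinching or lifting it, until it covers the printed registration mark at the bare front corner of the proof, and leave it lying there. Leave the other two discs in the dispenser, and do not disturb the three weights already on the proof or anything else on the bench.

Things in the scene. Friction and masses are not known exactly. Their poses are not given: they have to be found in the camera images.
- dispenser: Fixed grey dispenser. Origin on the bench under the axis of its upright steel magazine (channel 44 mm along x, 45 mm wide, 46 mm high, slotted front, front face at x = -22.5 mm). Discs come out along its -x through a 15 mm high gate at the foot of the front. Behind, from x = +18 to +111 mm, stands a housing 60 mm wide, 95 mm high, with the plunger on top.
- outlet (a point): Point on the bench 78 mm in front of the dispenser's origin: about where the centre of the disc lies after a full press (some 10 mm less if the stroke is cut a little short). The plunger drives a blade forward 3.2 mm per mm, which slides the bottom disc out along the bench; on release a spring takes both back and the next disc drops in place, so each press brings out one disc.
- plunger (a joint): Plunger travel straight down, m: 0 up, 0.026 fully down (hard stop). The spring and discs resist with about 4 N at the start of the stroke and 8 to 14 N at its end; it rises by itself when released.
- plunger_top (a point): Centre of the flat top of the black plunger knob, a disc 36 mm across and 12 mm thick; 137 mm above the bench when up. It is 61 mm behind the dispenser's origin (x = +61 mm).
- disc0: The lowest disc in the magazine, the one that comes out: plain turned aluminium, 34 mm diameter, 12 mm thick, about 30 g, lying flat. Origin at the centre of its underside. It slides directly on the bench with friction coefficient of about 1.
- disc1: Second disc in the magazine, identical, on top of disc0 at the start. Stays in the magazine (drops to the bench there).
- disc2: Third, topmost disc in the magazine, identical. Stays in the magazine.
- proof: White printed sheet, 130 mm along its x by 170 mm along its y, fixed flat on the bench left or right of the dispenser, 1 mm thick and no obstacle (discs slide onto it freely and lie at bench height). Origin at its centre; x points away from the robot, y to the left. Its corner points are at x = -45 or +45 mm, y = -60 or +60 mm; one of the front ones (x = -45 mm) is bare.
- mark: Centre of the registration mark (printed ring with a cross, 14 mm across, flat) at the bare front corner of the proof, on the bench: the target. It is at the front left or the front right corner.
- weight_front: Disc like disc0 lying on the other front corner of the proof; stays. Origin at the centre of its underside.
- weight_backl: Disc like disc0 on the back left corner of the proof; stays.
- weight_backr: Disc like disc0 on the back right corner of the proof; stays.
- tin: Loose steel ink tin, 48 mm diameter, 50 mm high, standing on the fixed marble slab (150 x 170 x 12 mm) at the other side of the dispenser from the proof; stays. Origin at the centre of its underside.
- roller: Loose ink roller lying on the bench at the right (rubber roll 80 mm long, 34 mm diameter, wooden handle 90 mm, along its -x); stays. Origin under the roll.
- tape: Loose roll of paper tape lying flat near the robot, 90 mm diameter, 24 mm high; stays. Origin at the centre of its underside.
- knife: Loose ink knife lying flat near the robot, 20 mm high, 280 mm long along its x (handle to -x); stays. Origin under its middle.
- mug: Loose white mug, 76 mm diameter, 90 mm high, standing at the left; stays. Origin at the centre of its underside.
- jar: Loose amber jar, 54 mm diameter, 70 mm high, standing behind the dispenser; stays. Origin at the centre of its underside.

How it is judged (in metres and radians):
On the way, in this order (a step that is already met when the one before it is completed fails the run):
1. the plunger is pressed right down (at least 20 of its 26 mm) (value of joint plunger above 0.02 m).
2. the plunger is back up and one disc lies out on the bench (value of joint plunger below 0.004 m and x of disc0 in the frame of dispenser below -0.05 m and height (world z) of disc0 below 0.004 m), for 0.2 s.
3. the disc covers the mark at the bare corner (horizontal distance between disc0 and mark below 0.011 m), for 0.2 s.
At the end, for the whole second after the job is handed in: The ejected disc lies flat and still on the bench, centre within 11 mm of the mark's; the plunger is up (within 4 mm); the other two discs are within 8 mm of the magazine axis; the three corner weights have moved under 12 mm and the other loose things under 20 mm (horizontal distance between disc0 and mark below 0.011 m and height (world z) of disc0 below 0.004 m and angle between disc0's own z axis and vertical below 0.1 rad and linear speed of disc0 below 0.01 m/s and value of joint plunger below 0.004 m and horizontal distance between each of disc1, disc2 and dispenser below 0.008 m and distance of each of weight_front, weight_backl, weight_backr from where it was at the start of the episode below 0.012 m and distance of each of tin, roller, tape, knife, mug, jar from where it was at the start of the episode below 0.02 m); the robot touches nothing.
It fails at once if the disc is lifted off the bench or tipped (height (world z) of disc0 above 0.01 m or angle between disc0's own z axis and vertical above 0.4 rad).
It fails at once if the disc is pinched or pressed hard (over 30 N) (contact force between the fingers and disc0 above 30 N).
It fails at once if a second disc is driven out of the magazine (horizontal distance between any of disc1, disc2 and dispenser above 0.015 m).
It fails at once if a weight on the proof is shifted (distance of any of weight_front, weight_backl, weight_backr from where it was at the start of the episode above 0.012 m).
It fails at once if another thing on the bench is disturbed (distance of any of tin, roller, tape, knife, mug, jar from where it was at the start of the episode above 0.02 m).
It also fails if it takes over 64 s, if anything falls off the work surface, if the arm or the gripper's body presses on something with over 40 N, if the wrist force passes 120 N, or if a joint passes its speed limit or range.

## Robot

A 6-joint arm with a two-finger parallel gripper is mounted at the origin on the work surface. World frame = base frame: x ahead of the robot, y to its left, z up, the work surface at z = 0. Lengths are in m, angles in degrees, forces in N, time in s.
With the tool pointing down it reaches from about 0.4 to 0.825 m from the base axis. Payload 7 kg.
Tool frame: the origin (TCP) lies midway between the tips of the shut fingers; the grasp point (between the pads) lies 19 mm behind it; z points along the fingers, y is the line along which they close (so a half turn about z gives the same grasp; the last joint's range is limited). The gripper opens to 88 mm and grips with 3 to 60 N. Pads are 19 mm wide; open, the fingers measure 130 mm over their backs; the gripper's body (78 mm by 193 mm) begins 47 mm behind the grasp point.
Start: joints at [91.106, 20.546, 0.682, 0, -70.136, -16.507], TCP at [0.179, 0.651, 0.227] pointing down, gripper open.
Joint ranges: [-176.03, 176.03], [-82.01, 121.73], [-58.28, 71.71], [-173.87, 95.51], [-174.79, -0.11], [-173.66, 173.66]. Speed limits (degrees/s): [136.94, 136.94, 172.46, 180, 180, 180].

## Interface

Orientations are given as [roll, pitch, yaw] about the fixed x, y, z axes, in that order (R = Rz(yaw) Ry(pitch) Rx(roll)).
In Python, from plant import r, eyes, workorder gives the robot as it stands.
- The arm moves only by the tool step_arm, never from a script. Its argument "plan" is a list of rows, each a list of 5 numbers: the shift along the tool's x, y, z each as a share of 25 cm, from -1 to 1, then the turn about the tool's z as a share of 60 degrees, from -1 to 1, then the finger opening in mm, from 0 to 87.6. In form: [[x, y, z, turn, jaw], ...]. A call has 1 to 12 rows; each row is the pose to reach, as a shift and turn from the pose commanded when the call began, along the tool's axes at that moment; what a row does not reach only later rows make up. A row lasts 1/12 s, in which the tool goes at most 41.7 mm and 7.16 degrees, less where a joint would pass 70% of its speed; a pose out of reach is approached as far as the arm can. A call with a number of a shift or a turn outside -1 to 1 is refused whole. A call with a gripper value outside its range is refused whole. The fingers move at their own pace and stop on an object; "newtons" is the grip in N (left out, the last holds). Time passes only in rows, so rows that repeat a pose let the fingers close. It gives the time, the measured TCP pose, the force, the opening and the grip force at its end, in the units of the state.
- r.get_state(): the state, without advancing time (a new reading comes with each control period).
- eyes.capture(name): name is "scene" or "side" or "wrist"; returns the picture (480x640x3 uint8, red, green, blue); there is no depth.
- eyes.camera_model(name): a dict with "fov_y" (degrees; the focal length in pixels is half the picture's height over the tangent of half this angle, whatever the lens; pixels are square), "cx", "cy" (the principal point, pixels), "k1" (the pictures are not rectified: a ray, as slopes to the right and down, at radius r is drawn at 1 + k1 r^2 times it, then the intrinsics apply), "world_to_cam" (4x4, takes a point from world to camera coordinates); the wrist camera has in their place "hand_eye" (4x4, takes a point from camera to tool coordinates, whose origin is the TCP and whose axes are the flange's). Camera axes: x right, y up, looking along -z (the intrinsics and any distortion apply to the point x, -y, -z); pixel columns grow to the right and rows downward; lengths in m; the calibration is good to about 2 mm. A picture is of the moment at which its call begins: read the wrist's pose just before it. camera_model takes no time and is no camera call.
- workorder.close_job(): hands the job in; it is judged then, once.
The state is a dict: "time_s": time; "joints": joint angles; "qd": joint speeds; "joint_torque": joint torques, N m; "tcp_pos": TCP position; "eef_rot": TCP orientation; "contact_force": force on the tool from outside, world axes, zero at the start; "moment": the same for the moment, N m; "gripper_width": finger opening in m; "gripper_force": force on a finger pad.
Only numpy, scipy, OpenCV 4.12 (cv2) and the standard library are available. Lean on these libraries where they do the work, as an engineer would, in place of code of your own. Each camera call takes 0.05 s, during which the arm holds its last target. There are 200 camera calls.

## Working session

There is one attempt and no reset: what is moved stays moved. The work goes in short steps, Python scripts to look and compute and a tool call to move; the robot and the scene stay as the last step left them, time stands still between calls to the robot, and variables do not carry over. Pictures are saved under pics/ and viewed, at most 10 in all, crops included, and the job is handed in when it is done.

Besides the shell and the picture viewer there is one more tool, called after ">>>" by a JSON object that holds its "fn" and its "kwargs", one argument or row to a line. step_arm: Moves the arm, as the interface text tells. Its arguments: {"type":"object","properties":{"plan":{"type":"array"},"newtons":{"type":"number"}},"required":["plan"]}

```bash
mkdir -p pics
cat > h.py <<'E'
import numpy as np, cv2
from plant import r, eyes, workorder
from scipy.spatial.transform import Rotation as R
def K(m):
    f=240/np.tan(np.radians(m["fov_y"])/2); return f
def ray(name,u,v,st=None):
    m=eyes.camera_model(name); f=K(m)
    d=np.array([(u-m["cx"])/f,(v-m["cy"])/f]); s=d.copy()
    for _ in range(30): s=d/(1+m["k1"]*(s@s))
    c=np.array([s[0],-s[1],-1.])
    if name=="wrist":
        T=np.eye(4);T[:3,:3]=R.from_euler('xyz',st["eef_rot"],degrees=True).as_matrix();T[:3,3]=st["tcp_pos"]
        T=T@np.array(m["hand_eye"])
    else: T=np.linalg.inv(np.array(m["world_to_cam"]))
    return T[:3,3],T[:3,:3]@c
def on(name,u,v,z,st=None):
    o,d=ray(name,u,v,st); return (o+d*(z-o[2])/d[2]).round(4)
def proj(name,p):
    m=eyes.camera_model(name);c=np.array(m["world_to_cam"])@np.r_[p,1]
    s=np.array([c[0],-c[1]])/-c[2]; s=s*(1+m["k1"]*(s@s)); return s*K(m)+[m["cx"],m["cy"]]
def shot(name,fn):
    st=r.get_state(); im=eyes.capture(name); cv2.imwrite("pics/"+fn,im[:,:,::-1]); return im,st
E
python3 - <<'E'
from h import *
print(r.get_state())
for n in("scene","side","wrist"): 
    shot(n,n+"0.png"); print(eyes.camera_model(n))
E
```

```text
{'time_s': 0.0, 'joints': array([ 9.11055357e+01,  2.05921391e+01,  6.35096808e-01, -2.12833298e-02,
       -7.01328163e+01, -1.65080605e+01]), 'qd': array([ 0.03712615, -0.05441156,  0.02139678, -0.03199814,  0.05139915,
        0.02457072]), 'joint_torque': array([-1.44678230e-03, -5.82709587e+01,  2.93058479e+01,  6.99771255e+00,
        6.98751857e-03, -1.54856684e-04]), 'tcp_pos': array([0.17915413, 0.65031139, 0.2256211 ]), 'eef_rot': array([ 1.79908160e+02, -6.35306501e-03, -1.54097683e+01]), 'contact_force': array([ 0.8379484 ,  0.66806767, -0.64158223]), 'moment': array([ 0.00604417, -0.01327588, -0.00294121]), 'gripper_force': 0.0, 'gripper_width': 0.08763105049750908}
{'fov_y': 50.344624570488975, 'cx': 325.96046527449346, 'cy': 232.11837712398977, 'k1': 0.013376852321035389, 'world_to_cam': array([[-0.47973031,  0.87738673, -0.00716577,  0.26274032],
       [-0.56071052, -0.30027853,  0.77164533,  0.21319111],
       [ 0.67487965,  0.37419958,  0.63601269, -1.6501436 ],
       [ 0.        ,  0.        ,  0.        ,  1.        ]])}
{'fov_y': 51.4078837523131, 'cx': 310.8046480266098, 'cy': 236.64399253786448, 'k1': -0.013297752384280775, 'world_to_cam': array([[ 0.84408059, -0.53621302, -0.00188218, -0.45502709],
       [ 0.37887637,  0.5939176 ,  0.70972853, -0.28941089],
       [-0.37944782, -0.59978119,  0.70447277, -1.00716493],
       [ 0.        ,  0.        ,  0.        ,  1.        ]])}
{'fov_y': 71.0777593533473, 'cx': 318.24001389648964, 'cy': 240.14191750705038, 'k1': -0.022705320099401783, 'hand_eye': array([[ 4.89899505e-04,  9.58089008e-01,  2.86470265e-01,
         7.80759524e-02],
       [ 9.99999757e-01, -3.27244245e-04, -6.15666942e-04,
        -4.87206427e-04],
       [-4.96117985e-04,  2.86470497e-01, -9.58088936e-01,
        -1.58076096e-01],
       [ 0.00000000e+00,  0.00000000e+00,  0.00000000e+00,
         1.00000000e+00]])}
```

View pics/scene0.png

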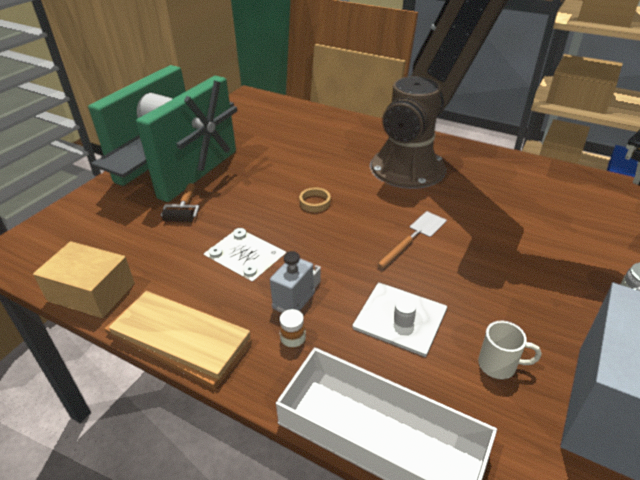

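View pics/side0.png

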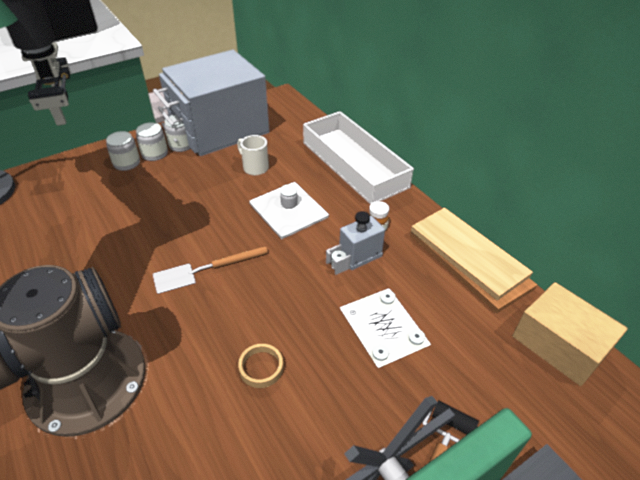

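The scene view shows the dispenser at (293,285) with its plunger knob at (292,258), the proof at (245,253) and the mark near (275,252). In the side view the knob is at (362,217), the magazine at (338,258) and the mark near (352,312). I'll enlarge both to measure.

Run:
```python
from h import *
a=cv2.imread("pics/side0.png")[190:370,310:440]; b=cv2.imread("pics/scene0.png")[220:320,200:330]
a=cv2.resize(a,None,fx=3.2,fy=3.2,interpolation=2)
b=cv2.resize(b,None,fx=3.0,fy=3.0,interpolation=2)
im=np.zeros((580,800,3),np.uint8); im[:576,:416]=a; im[:300,410:800]=b[:, :390]
cv2.imwrite("pics/crop0.png",im)
for n,p,z in [("side",(362,217),.137),("scene",(292,257),.137),("side",(352,312),0.001),("scene",(275,252),0.001),("side",(338,258),.046)]: print(n,p,on(n,*p,z))
for n,ps in (("side",[(388,298),(416,339),(380,354)]),("scene",[(240,234),(216,251),(250,270)])):
  print(n,[on(n,*p,.012) for p in ps])
```

```text
side (362, 217) [ 0.664  -0.0238  0.137 ]
scene (292, 257) [ 0.6734 -0.0146  0.137 ]
side (352, 312) [ 0.5523 -0.1525  0.001 ]
scene (275, 252) [ 0.5534 -0.1483  0.001 ]
side (338, 258) [ 0.5949 -0.0324  0.046 ]
side [array([ 0.6394, -0.171 ,  0.012 ]), array([ 0.6204, -0.2897,  0.012 ]), array([ 0.5331, -0.2775,  0.012 ])]
scene [array([ 0.5469, -0.2635,  0.012 ]), array([ 0.6322, -0.2773,  0.012 ]), array([ 0.6489, -0.1588,  0.012 ])]
```

View pics/crop0.png

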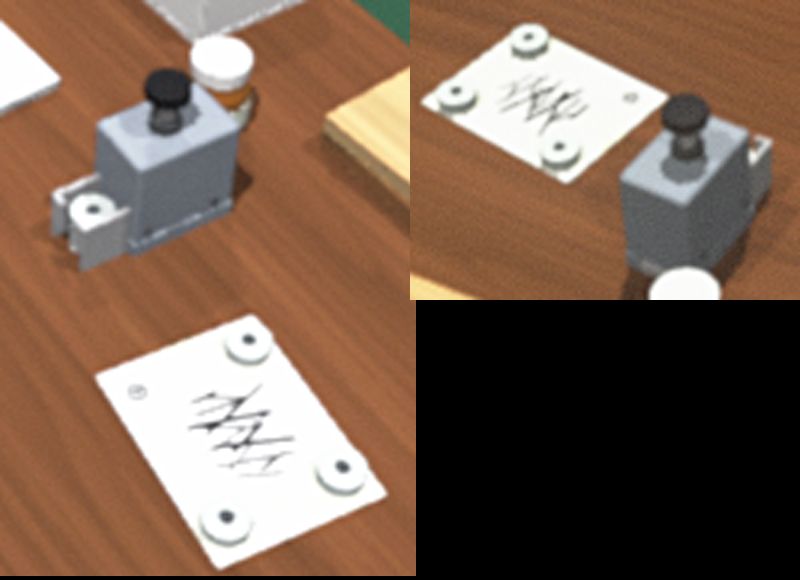

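>>> {"fn": "step_arm", "kwargs": {
  "plan": [
    [0.73,0.84,-0.3,1.0,30],
    [0.73,0.84,-0.3,1.0,30],
    [0.73,0.84,-0.3,1.0,30],
    [0.73,0.84,-0.3,1.0,30],
    [0.73,0.84,-0.3,1.0,30],
    [0.73,0.84,-0.3,1.0,30],
    [0.73,0.84,-0.3,1.0,30],
    [0.73,0.84,-0.3,1.0,30],
    [0.73,0.84,-0.3,1.0,30],
    [0.73,0.84,-0.3,1.0,30]
  ]
}}

```text
time_s: 0.98
tcp_pos: [0.2998, 0.3991, 0.302]
eef_rot: [-180.0, 0.1, -75.6]
contact_force: [-0.8, 0.3, -0.6]
gripper_width: 0.0314
gripper_force: 0.0
```

>>> {"fn": "step_arm", "kwargs": {
  "plan": [
    [1,-0.28,0,0,0],
    [1,-0.28,0,0,0],
    [1,-0.28,0,0,0],
    [1,-0.28,0,0,0],
    [1,-0.28,0,0,0],
    [1,-0.28,0,0,0],
    [1,-0.28,0,0,0]
  ]
}}

```text
time_s: 1.57
tcp_pos: [0.4315, 0.1718, 0.3013]
eef_rot: [180.0, -0.1, -75.4]
contact_force: [0.1, -0.6, -0.4]
gripper_width: 0.0004
gripper_force: 0.0
```

>>> {"fn": "step_arm", "kwargs": {
  "plan": [
    [1,-0.28,0,0,0],
    [1,-0.28,0,0,0],
    [1,-0.28,0,0,0],
    [1,-0.28,0,0,0],
    [1,-0.28,0,0,0],
    [1,-0.28,0,0,0],
    [1,-0.28,0,0,0],
    [1,-0.28,0,0,0],
    [1,-0.28,0,0,0]
  ]
}}

```text
time_s: 2.32
tcp_pos: [0.561, -0.049, 0.3005]
eef_rot: [179.9, 0.0, -75.4]
contact_force: [-0.6, 0.3, -0.2]
gripper_width: 0.0006
gripper_force: 0.0
```

Run:
```python
from h import *
im,st=shot("wrist","w1.png"); print(st["tcp_pos"],st["eef_rot"],st["qd"].round(2)); np.save("w1.npy",np.r_[st["tcp_pos"],st["eef_rot"]])
```

```text
[ 0.56098039 -0.04903616  0.30051324] [ 1.79891477e+02  1.78173943e-02 -7.54081262e+01] [ 1.91 -1.43 -0.57 -0.   -0.05 -0.65]
```

View pics/w1.png

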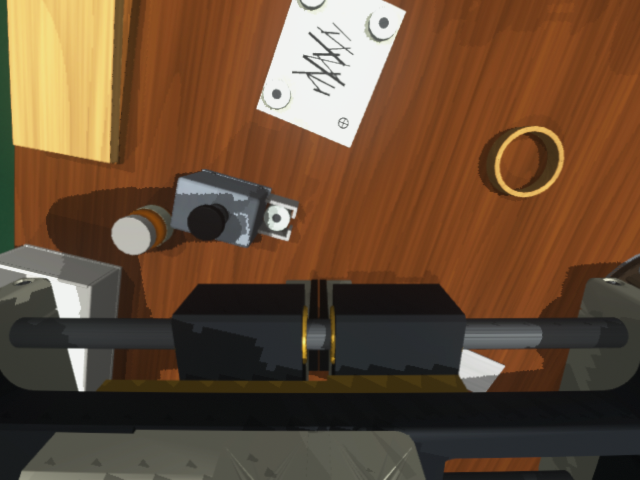

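The wrist view shows the knob at (208,223), the magazine disc's hole at (277,217), the mark at (343,123), and weights at (277,94) and (384,22).

Run:
```python
from h import *
a=np.load("w1.npy"); st={"tcp_pos":a[:3],"eef_rot":a[3:]}
im=cv2.imread("pics/w1.png")
def cen(mask,x0,x1,y0,y1):
    m=np.zeros_like(mask);m[y0:y1,x0:x1]=mask[y0:y1,x0:x1]
    n,l,s,c=cv2.connectedComponentsWithStats(m); i=1+s[1:,4].argmax(); return c[i],s[i]
g=im.max(2)
dk=((g<45)*255).astype('uint8'); print("knob",cen(dk,180,235,200,245))
ml=((g<190)*255).astype('uint8'); print("mark",cen(ml,333,354,113,134))
h=((g<120)*255).astype('uint8'); print("hole",cen(h,268,286,208,226))
K_=on("wrist",208,223,.137,st);D=on("wrist",277,217,.036,st);M=on("wrist",343,123,.001,st)
print("knob",K_,"disc",D,"mark",M, "BL",on("wrist",277,94,.012,st),"F",on("wrist",384,22,.012,st))
u=D-K_; print(np.hypot(*u[:2]),np.degrees(np.arctan2(-u[1],-u[0])))
# other views
for n,p,z in [("side",(362.5,216.6),.137),("side",(339,255.6),.036),("scene",(291.7,254.5),.137),("side",(353.1,312.2),.001),("scene",(273.7,252.3),.001)]: print(n,on(n,*p,z))
```

```text
knob (array([207.47727273, 221.14160839]), array([ 188,  204,   41,   36, 1144], dtype=int32))
mark (array([342.57894737, 122.66666667]), array([338, 117,  11,  12,  57], dtype=int32))
hole (array([275.89583333, 217.8125    ]), array([272, 214,   8,   8,  48], dtype=int32))
knob [ 0.6661 -0.0206  0.137 ] disc [ 0.6079 -0.0185  0.036 ] mark [ 0.5549 -0.1524  0.001 ] BL [ 0.6434 -0.164   0.012 ] F [ 0.5396 -0.2726  0.012 ]
0.058237874274392976 -2.066476985644236
side [ 0.6658 -0.0233  0.137 ]
side [ 0.607  -0.0198  0.036 ]
scene [ 0.6667 -0.0194  0.137 ]
side [ 0.5541 -0.1543  0.001 ]
scene [ 0.556  -0.1506  0.001 ]
```

>>> {"fn": "step_arm", "kwargs": {
  "plan": [
    [0,-0.432,0,0,0],
    [0,-0.432,0,0,0],
    [0,-0.432,0,0,0],
    [0,-0.432,0.6,0,0],
    [0,-0.432,0.6,0,0],
    [0,-0.432,0.6,0,0],
    [0,-0.432,0.6,0,0],
    [0,-0.432,0.6,0,0]
  ]
}}

```text
time_s: 3.03
tcp_pos: [0.6612, -0.02, 0.1451]
eef_rot: [179.4, 0.1, -75.3]
contact_force: [-1.1, 0.2, -1.4]
gripper_width: 0.0005
gripper_force: 0.0
```

Run:
```python
from h import *
im,st=shot("side","s1.png"); print(st["tcp_pos"],st["eef_rot"])
cv2.imwrite("pics/s1c.png",cv2.resize(im[130:290,290:440,::-1],None,fx=3.5,fy=3.5,interpolation=2))
```

```text
[ 0.66123177 -0.01996114  0.14509901] [ 1.79415797e+02  1.06660570e-01 -7.52854382e+01]
```

View pics/s1c.png

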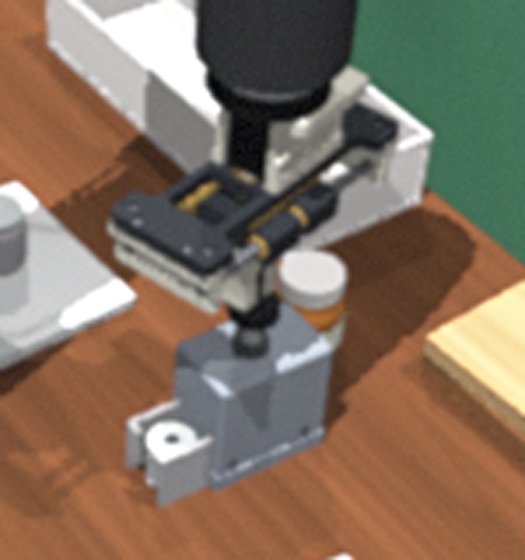

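The fingers stand centred over the knob (crop 250,330), and the magazine disc is still in place. I'll press now.

>>> {"fn": "step_arm", "kwargs": {
  "plan": [
    [0,0,0.02,0,0],
    [0,0,0.04,0,0],
    [0,0,0.06,0,0],
    [0,0,0.075,0,0],
    [0,0,0.09,0,0],
    [0,0,0.105,0,0],
    [0,0,0.12,0,0],
    [0,0,0.135,0,0],
    [0,0,0.15,0,0],
    [0,0,0.16,0,0],
    [0,0,0.165,0,0],
    [0,0,0.165,0,0]
  ]
}}

```text
time_s: 4.08
tcp_pos: [0.6666, -0.021, 0.1124]
eef_rot: [-179.8, -0.0, -75.4]
contact_force: [-2.2, 3.2, 7.4]
gripper_width: 0.0005
gripper_force: 3.7
```

>>> {"fn": "step_arm", "kwargs": {
  "plan": [
    [0,0,0.01,0,0],
    [0,0,0.02,0,0],
    [0,0,0.02,0,0]
  ]
}}

```text
time_s: 4.33
tcp_pos: [0.6667, -0.021, 0.1111]
eef_rot: [-179.7, -0.1, -75.3]
contact_force: [-11.5, 4.4, 29.3]
gripper_width: 0.0004
gripper_force: 14.7
```

>>> {"fn": "step_arm", "kwargs": {
  "plan": [
    [0,0,-0.05,0,0],
    [0,0,-0.12,0,0],
    [0,0,-0.22,0,0],
    [0,0,-0.4,0,0],
    [0,0.48,-0.78,0.065,0],
    [0,0.48,-0.78,0.065,0],
    [0,0.48,-0.78,0.065,0],
    [0,0.48,-0.78,0.065,0],
    [0,0.48,-0.78,0.065,0],
    [0,0.48,-0.78,0.065,0],
    [0,0.48,-0.78,0.065,0]
  ]
}}

```text
time_s: 5.25
tcp_pos: [0.5493, -0.0518, 0.3007]
eef_rot: [-179.9, 0.0, -79.3]
contact_force: [-0.1, 0.8, -0.6]
gripper_width: 0.0005
gripper_force: 0.0
```

Run:
```python
from h import *
im,st=shot("wrist","w2.png"); print(st["tcp_pos"],st["eef_rot"],st["qd"].round(2)); np.save("w2.npy",np.r_[st["tcp_pos"],st["eef_rot"]])
```

```text
[ 0.5493437  -0.05176438  0.30066558] [-1.79930775e+02  2.16678456e-02 -7.93148384e+01] [ 0.16  2.35 -0.22 -0.07  0.09  0.11]
```

View pics/w2.png

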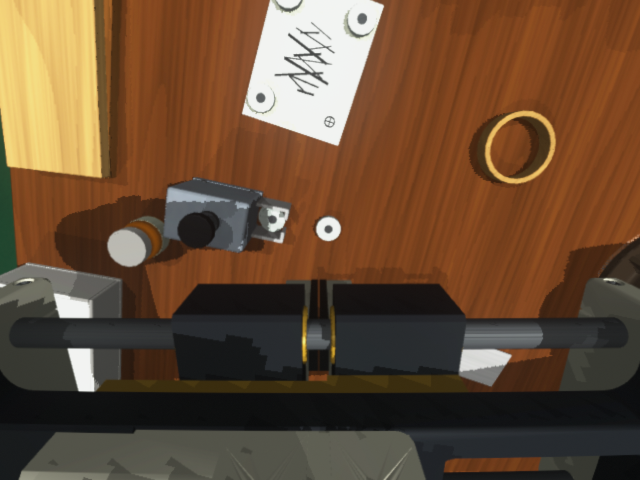

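One disc is out at (328,229), the plunger is back up, and the mark is at (329,122). That puts the disc and mark almost in line with the tool's x axis.

```bash
cat >> h.py <<'E'
def rel(name,D,M,yaw,tcp):
    d=(M-D)[:2]; y=np.radians(yaw); X=np.array([np.cos(y),np.sin(y)]);Y=np.array([np.sin(y),-np.cos(y)])
    print(name,"D",D,"M",M,"dist",np.hypot(*d).round(4),"dir",np.degrees(np.arctan2(d[1],d[0])).round(1),"d in tool",(d@X).round(4),(d@Y).round(4),"disc from tcp",((D-tcp)[:2]@X).round(4),((D-tcp)[:2]@Y).round(4))
E
python3 - <<'E'
from h import *
a=np.load("w2.npy"); st={"tcp_pos":a[:3],"eef_rot":a[3:]}
D=on("wrist",328,229,.012,st);M=on("wrist",329,122,.001,st)
rel("w",D,M,a[5],a[:3])
print(on("wrist",272,219,.024,st),on("wrist",197,230,.137,st),on("wrist",260,98,.012,st))
E
```

```text
w D [ 0.5296 -0.0147  0.012 ] M [ 0.5551 -0.1521  0.001 ] dist 0.1397 dir -79.5 d in tool 0.1397 0.0004 disc from tcp -0.0401 0.0125
[ 0.6061 -0.0174  0.024 ] [ 0.6669 -0.0211  0.137 ] [ 0.6447 -0.1634  0.012 ]
```

>>> {"fn": "step_arm", "kwargs": {
  "plan": [
    [-0.16,0.05,0,-1,60],
    [-0.16,0.05,0,-1,60],
    [-0.16,0.05,0,-1,60],
    [-0.16,0.05,0,-1,60],
    [-0.16,0.05,0,-1,60],
    [-0.16,0.05,0,-1,60],
    [-0.16,0.05,0,-1,60],
    [-0.16,0.05,0,-1,60],
    [-0.16,0.05,0,-1,60]
  ]
}}

```text
time_s: 6.05
tcp_pos: [0.53, -0.0145, 0.2985]
eef_rot: [179.9, 0.2, -18.9]
contact_force: [-1.2, 0.6, 0.9]
gripper_width: 0.0548
gripper_force: 0.0
```

>>> {"fn": "step_arm", "kwargs": {
  "plan": [
    [0,0,0.6,-0.497,60],
    [0,0,0.6,-0.497,60],
    [0,0,0.6,-0.497,60],
    [0,0,0.6,-0.497,60],
    [0,0,0.6,-0.497,60],
    [0,0,0.6,-0.497,60]
  ]
}}

```text
time_s: 6.55
tcp_pos: [0.5292, -0.0151, 0.1487]
eef_rot: [179.9, 0.3, 10.4]
contact_force: [-0.0, 0.3, 1.3]
gripper_width: 0.0599
gripper_force: 0.0
```

Run:
```python
from h import *
im,st=shot("wrist","w3.png"); print(st["tcp_pos"],st["eef_rot"],st["gripper_width"]); np.save("w3.npy",np.r_[st["tcp_pos"],st["eef_rot"]])
print("slab",on("side",250,209,.012),on("side",285,235,.012),"knife",on("side",268,250,.01))
```

```text
[ 0.52917591 -0.0150857   0.14865194] [179.93190084   0.28498182  10.41835806] 0.0599009012382367
slab [0.5152 0.271  0.012 ] [0.5446 0.1327 0.012 ] knife [0.4826 0.1111 0.01  ]
```

View pics/w3.png

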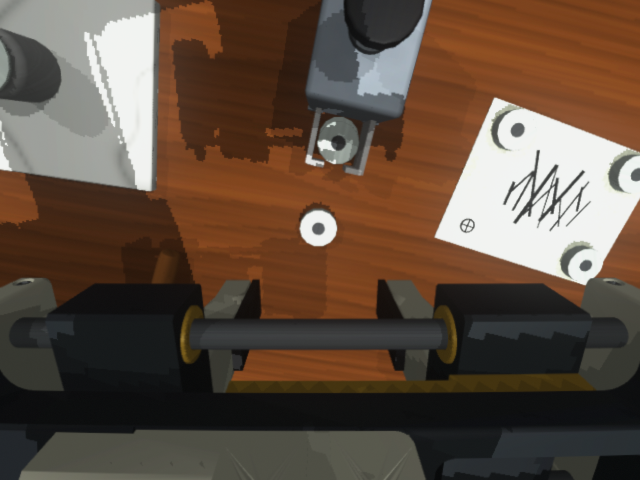

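The disc lies at (318,228), centred between the fingers, and the mark is at (467,226).

Run:
```python
from h import *
a=np.load("w3.npy"); st={"tcp_pos":a[:3],"eef_rot":a[3:]}
rel("w",on("wrist",318,228.5,.012,st),on("wrist",467,226,.001,st),a[5],a[:3])
```

```text
w D [ 0.5295 -0.0149  0.012 ] M [ 0.5545 -0.1532  0.001 ] dist 0.1405 dir -79.8 d in tool -0.0004 0.1405 disc from tcp 0.0004 -0.0001
```

>>> {"fn": "step_arm", "kwargs": {
  "plan": [
    [0,0,0.15,0,60],
    [0,0,0.3,0,60],
    [0,0,0.42,0,60],
    [0,0,0.5,0,60],
    [0,0,0.55,0,60],
    [0,0,0.57,0,60],
    [0,0,0.57,0,60],
    [0,0,0.57,0,60]
  ]
}}

```text
time_s: 7.27
tcp_pos: [0.5313, -0.0144, 0.0094]
eef_rot: [-180.0, -0.1, 10.5]
contact_force: [-0.2, -0.1, 0.4]
gripper_width: 0.0601
gripper_force: 0.0
```

>>> {"fn": "step_arm", "kwargs": {
  "plan": [
    [0,0.02,0,0,60],
    [0,0.04,0,0,60],
    [0,0.06,0,0,60],
    [0,0.09,0,0,60],
    [0,0.12,0,0,60],
    [0,0.15,0,0,60],
    [0,0.18,0,0,60],
    [0,0.21,0,0,60],
    [0,0.24,0,0,60],
    [0,0.27,0,0,60],
    [0,0.3,0,0,60],
    [0,0.3,0,0,60]
  ]
}}

```text
time_s: 8.27
tcp_pos: [0.5435, -0.0898, 0.0077]
eef_rot: [180.0, 0.0, 10.5]
contact_force: [-1.1, 0.1, -0.4]
gripper_width: 0.0597
gripper_force: 0.0
```

Run:
```python
from h import *
im,st=shot("wrist","w4.png"); print(st["tcp_pos"],st["eef_rot"],st["gripper_width"])
im2,_=shot("side","s4.png")
a=im[120:420,220:520,::-1]; b=cv2.resize(im2[200:340,290:430,::-1],(300,300))
cv2.imwrite("pics/c4.png",np.hstack([a,b]))
```

```text
[ 0.54346452 -0.08981262  0.0076971 ] [1.79992792e+02 1.03603724e-02 1.04646873e+01] 0.05968793259005951
```

View pics/c4.png

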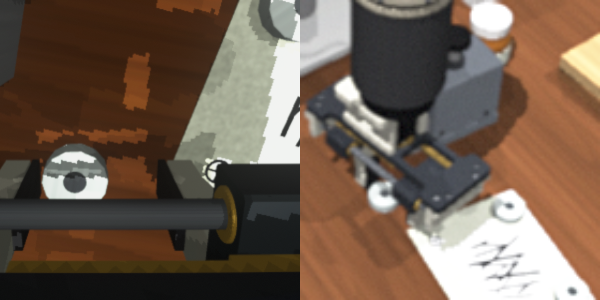

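The disc's hole is at about (295,303) in the full image, against the rear pad, and the mark is at about (433,292).

Run:
```python
from h import *
st={"tcp_pos":np.array([.54346,-.08981,.0077]),"eef_rot":np.array([180,0,10.465])}
rel("w",on("wrist",295,303,.012,st),on("wrist",433,292,.001,st),10.465,st["tcp_pos"])
```

```text
w D [ 0.5403 -0.0783  0.012 ] M [ 0.5545 -0.1505  0.001 ] dist 0.0736 dir -78.9 d in tool 0.0008 0.0736 disc from tcp -0.001 -0.0119
```

>>> {"fn": "step_arm", "kwargs": {
  "plan": [
    [0,0.03,0.006,0,60],
    [0,0.06,0.006,0,60],
    [0,0.09,0.006,0,60],
    [0,0.12,0.006,0,60],
    [0,0.15,0.006,0,60],
    [0,0.18,0.006,0,60],
    [0,0.21,0.006,0,60],
    [0,0.24,0.006,0,60],
    [0,0.265,0.006,0,60],
    [0,0.285,0.006,0,60],
    [0,0.296,0.006,0,60],
    [0,0.296,0.006,0,60]
  ]
}}

```text
time_s: 9.37
tcp_pos: [0.5569, -0.1619, 0.0063]
eef_rot: [180.0, -0.0, 10.5]
contact_force: [-0.7, -0.4, 0.2]
gripper_width: 0.0602
gripper_force: 0.0
```

>>> {"fn": "step_arm", "kwargs": {
  "plan": [
    [0,-0.02,0,0,60],
    [0,-0.05,0,0,60],
    [0,-0.05,-0.1,0,60],
    [0,-0.05,-0.25,0,60],
    [0,-0.05,-0.4,0,60],
    [0,-0.05,-0.55,0,60],
    [0,-0.05,-0.6,0,60],
    [0,-0.05,-0.6,0,60]
  ]
}}

```text
time_s: 10.03
tcp_pos: [0.5569, -0.1481, 0.1612]
eef_rot: [179.9, -0.4, 10.6]
contact_force: [-0.2, -0.8, 0.3]
gripper_width: 0.0599
gripper_force: 0.0
```

Run:
```python
from h import *
im,st=shot("wrist","w5.png"); print(st["tcp_pos"],st["eef_rot"]); np.save("w5.npy",np.r_[st["tcp_pos"],st["eef_rot"]])
```

```text
[ 0.55689818 -0.14805704  0.16115538] [179.90441687  -0.44567385  10.61110047]
```

View pics/w5.png

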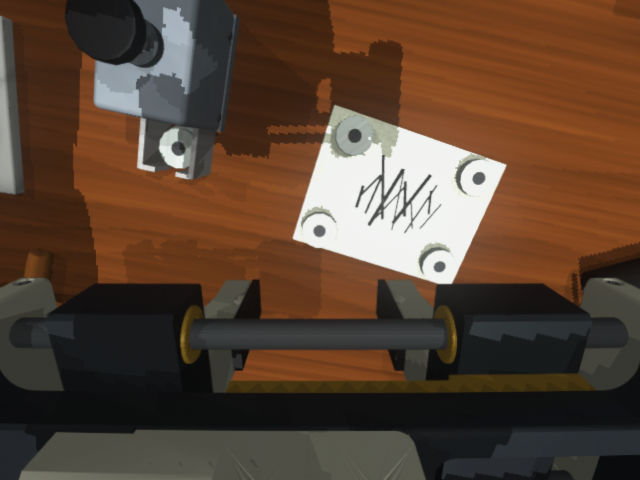

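The disc lies flat on the bare corner with its hole at (319,231) and covers the mark. The other weights are at (354,135), (479,178) and (439,266).

Run:
```python
from h import *
a=np.load("w5.npy"); st={"tcp_pos":a[:3],"eef_rot":a[3:]}
w=lambda u,v:on("wrist",u,v,.012,st)
rel("w",w(319,231),np.array([.5548,-.1522,0]),a[5],a[:3]); print("mark from weights",w(354,135)+w(439,266)-w(479,178))
```

```text
w D [ 0.5536 -0.1496  0.012 ] M [ 0.5548 -0.1522  0.    ] dist 0.0029 dir -65.2 d in tool 0.0007 0.0028 disc from tcp -0.0035 0.0009
mark from weights [ 0.5557 -0.1518  0.012 ]
```

The disc is about 3 mm from the mark, within the 11 mm allowed, and the arm is clear.

```bash
python3 -c "
from h import *
print(workorder.close_job())"
```

```text
the job is handed in; nothing more can be done
None
```

The job is handed in with no verdict shown: one press brought out a single disc, and I pushed it along the bench to about 3 mm from the mark's centre (11 mm allowed), with the plunger back up and no sign in the last picture of the weights or other things moving.

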